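# Close up the row of tea tins and shut the rack's gate

## Robot

A 6-joint arm with a two-finger parallel gripper is mounted at the origin on the work surface. World frame = base frame: x ahead of the robot, y to its left, z up, the work surface at z = 0. Lengths are in m, angles in degrees, forces in N, time in s.
With the tool pointing down it reaches from about 0.4 to 0.825 m from the base axis. Payload 7 kg.
Tool frame: the origin (TCP) lies at the very end of the fingers, on their centre line; the grasp point (between the pads) lies 19 mm behind it (r.grasp_offset is the z of the grasp point in the tool frame, in m); z points along the fingers, y is the direction in which the jaws open and shut (so a half turn about z gives the same grasp; the last joint's range is limited). The gripper opens to 88 mm and grips with 3 to 60 N. Pads are 19 mm wide; open, the fingers measure 130 mm over their backs; the gripper's body (78 mm by 193 mm) begins 47 mm behind the grasp point.
Start: joints at [-50.185, 20.546, 0.682, 0, -70.136, -16.507], TCP at [0.267, -0.62, 0.193] pointing down, gripper open.
Joint ranges: [-176.03, 176.03], [-82.01, 121.73], [-58.28, 71.71], [-173.87, 95.51], [-174.79, -0.11], [-173.66, 173.66]. Speed limits (degrees/s): [136.94, 136.94, 172.46, 180, 180, 180].

## Interface

Orientations are given as [roll, pitch, yaw] about the fixed x, y, z axes, in that order (R = Rz(yaw) Ry(pitch) Rx(roll)).
In Python, from plant import r gives the robot as it stands.
- The arm moves only by the tool carry_out, never from a script. Its argument "plan" is a list of rows, each a list of 6 numbers: the shift along the world's x, y, z in m, then the turn, a rotation vector about the world's x, y, z in rad. In form: [[tx, ty, tz, wx, wy, wz], ...]. A call has 1 to 12 rows; each row shifts and turns the pose as measured when the row begins; what a row does not reach is not made up. A row lasts 1/12 s, in which the tool goes at most 41.7 mm and 7.16 degrees, less where a joint would pass 70% of its speed; a pose out of reach is approached as far as the arm can. A call with a gripper value outside its range is refused whole. "fingers" is the closure, from -1 (fully open) to 1 (shut), set as the call begins (left out, the last holds). The fingers move at their own pace and stop on an object; "force" is the grip in N (left out, the last holds). Time passes only in rows, so rows that do not move let the fingers close. It gives the time, the measured TCP pose, the force and the opening at its end, in the units of the state.
- r.get_state(): the state, without advancing time (a new reading comes with each control period).
- r.capture(name): name is "scene" or "top" or "wrist"; returns the picture (420x560x3 uint8, red, green, blue); there is no depth.
- r.camera_model(name): a dict with "fov_y" (degrees; the focal length in pixels is half the picture's height over the tangent of half this angle, whatever the lens; pixels are square), "cx", "cy" (the principal point, pixels), "R" (3x3) and "t" (3): a world point X has camera coordinates R X + t; the wrist camera has in their place "mount" (4x4, takes a point from camera to tool coordinates, whose origin is the TCP and whose axes are the flange's). Camera axes: x right, y down, z forward; pixel columns grow to the right and rows downward; lengths in m; the calibration is good to about 2 mm. A picture is of the moment at which its call begins: read the wrist's pose just before it. camera_model takes no time and is no camera call.
- r.close_job(): hands the job in, once; it reports no verdict.
The state is a dict: "time_s": time; "joints": joint angles; "qd": joint speeds; "joint_torque": joint torques, N m; "tcp_pos": TCP position; "eef_rot": TCP orientation; "contact_force": force on the tool from outside, world axes, zero at the start; "moment": the same for the moment, N m; "gripper_width": finger opening in m.
Only numpy, scipy, OpenCV 4.12 (cv2) and the standard library are available. Lean on these libraries where they do the work, as an engineer would, in place of code of your own. Each camera call takes 0.05 s, during which the arm holds its last target.

## Task

With a fingertip, push the row of five square tea tins along the rack as one train, keeping them together, until the first tin is right up against the end stop and no gaps are left; then swing the rack's gate fully shut behind the last tin. Only push: do not lift or tip the tins, and leave everything else on the ledge where it is.

Things in the scene. Friction and masses are not known exactly. Their poses are not given: they have to be found in the camera images.
- rack: Fixed grey steel rack for tea tins. Origin: centre of its underside, on the table; z up, +y along the row towards the end stop, x across. Floor plate 80 (x) by 360 (y) by 4 mm. Two guide lips (inner faces at x = -25.5 and +25.5 mm, tops 14 mm over the table) run its whole length and keep the tins in line. The tins are loaded from the -y end.
- stop_face (a point): Middle of the end stop's rubber bumper, the face the first tin must meet: rack y = +170 mm, 32 mm over the table; axes as the rack's. The stop is an upright plate 54 mm high. From it two 5 mm gallery rods (x = -33 and +33 mm, 36 mm over the table) run back to the gate's two posts.
- gate_pin (a point): On the gate's hinge axis, 34 mm over the table, at rack x = +33, y = -79 mm; axes as the rack's. The hinge post is 6 mm thick, 53 mm high. The strike post (5 mm thick, 50 mm high) stands opposite at x = -33, y = -74 mm. Behind the posts, to the loading end, there are only the floor plate and lips.
- gate (a joint): Angle of the gate's leaf about its upright hinge, rad: 0 shut, straight across the row along the rack's -x, against its stop; open, it points along (-cos q, -sin q) in rack x, y. Range 0 to 2.2; starts at 1.6 to 2.05. Friction (0.02 N m) holds it where it is left: no spring, no latch. A tin in its way blocks it. Shut, its inner face is 7 mm behind the last tin of a row that is home.
- gate_tip (a point): Free end of the gate's leaf, 71 mm from the hinge axis, half-way up. Leaf: flat dark steel sheet 4 mm thick (5 mm at its rolled top and bottom edges), centred on the axis, from 5 to 71 mm out, 17 to 52 mm over the table. Its -x points along the leaf away from the hinge, z up; its -y side is the outer face, pushed on to shut it.
- tin1: Square stainless tea tin with clip-on lid, number 1 from the end stop, next to the stop: 48 x 48 mm, 69 mm high, 0.11 to 0.23 kg. Origin: centre of its underside, 4 mm over the table when on the rack; axes as the rack's. The five start touching in a row, 30 to 80 mm short of the stop. Fully home, its origin is at rack y = +146 mm.
- tin2: Square stainless tea tin with clip-on lid, number 2 from the end stop: 48 x 48 mm, 69 mm high, 0.11 to 0.23 kg. Origin: centre of its underside, 4 mm over the table when on the rack; axes as the rack's. The five start touching in a row, 30 to 80 mm short of the stop. Fully home, its origin is at rack y = +98 mm.
- tin3: Square stainless tea tin with clip-on lid, number 3 from the end stop: 48 x 48 mm, 69 mm high, 0.11 to 0.23 kg. Origin: centre of its underside, 4 mm over the table when on the rack; axes as the rack's. The five start touching in a row, 30 to 80 mm short of the stop. Fully home, its origin is at rack y = +50 mm.
- tin4: Square stainless tea tin with clip-on lid, number 4 from the end stop: 48 x 48 mm, 69 mm high, 0.11 to 0.23 kg. Origin: centre of its underside, 4 mm over the table when on the rack; axes as the rack's. The five start touching in a row, 30 to 80 mm short of the stop. Fully home, its origin is at rack y = +2 mm.
- tin5: Square stainless tea tin with clip-on lid, number 5 from the end stop, the last, at the loading end: 48 x 48 mm, 69 mm high, 0.11 to 0.23 kg. Origin: centre of its underside, 4 mm over the table when on the rack; axes as the rack's. The five start touching in a row, 30 to 80 mm short of the stop. Fully home, its origin is at rack y = -46 mm.
- tray: Bystander: round rattan-look plastic tray, 256 mm across, 35 mm high. Origin: centre of its underside.
- cup: Bystander: white mug, 76 mm across, 75 mm high, standing on the tray. Origin: centre of its underside.
- key: Bystander: silver car key with a small ring, about 100 mm long, 10 mm thick, lying close beside the rack. Origin: about its middle, on its underside; blade along +x.
- bell: Bystander: white plastic bicycle bell with a thumb lever along its +y, dome 56 mm across, 46 mm high, beside the rack. Origin: centre of the underside.
- comb: Bystander: wooden comb lying beside the rack, 140 mm along its y, 36 mm across, 6 mm thick. Origin: centre of its underside.
- canister: Bystander: large round stainless tea canister with a clip-on lid, 94 mm across, 129 mm high. Origin: centre of its underside.
- case: Bystander: black spectacle case, 160 mm along its y, 62 mm across, 45 mm high. Origin: centre of its underside.
Things that resemble listed ones, but are neither listed nor needed, are in the scene too. Leave any pink or turquoise look-alike of the tin5 alone.

How it is judged (in metres and radians):
On the way, in this order (a step that is already met when the one before it is completed fails the run):
1. the whole row is home against the end stop (y of tin1 in the frame of rack above 0.142 m and y of tin2 in the frame of rack above 0.094 m and y of tin3 in the frame of rack above 0.046 m and y of tin4 in the frame of rack above -0.002 m and y of tin5 in the frame of rack above -0.05 m), for 0.2 s.
2. the gate is shut behind the last tin (all of step 1 and value of joint gate below 0.1 rad), for 0.2 s.
At the end, for the whole second after the job is handed in: All five tins stand upright and at rest on the rack between the lips, each within 4 mm of its fully-home place along the row (first tin against the stop, the others touching behind it), and the gate is shut to within 0.1 rad (all of step 2 and y of tin1 in the frame of rack below 0.15 m and x of tin1 in the frame of rack between -0.006 and 0.006 m and z of each of tin1, tin2, tin3, tin4, tin5 in the frame of rack below 0.008 m and angle between each of tin1, tin2, tin3, tin4, tin5's own z axis and vertical below 0.08 rad and linear speed of each of tin1, tin2, tin3, tin4, tin5 below 0.02 m/s and y of tin2 in the frame of rack below 0.102 m and x of tin2 in the frame of rack between -0.006 and 0.006 m and y of tin3 in the frame of rack below 0.054 m and x of tin3 in the frame of rack between -0.006 and 0.006 m and y of tin4 in the frame of rack below 0.006 m and x of tin4 in the frame of rack between -0.006 and 0.006 m and y of tin5 in the frame of rack below -0.042 m and x of tin5 in the frame of rack between -0.006 and 0.006 m).
It fails at once if a tin was lifted (more than 8 mm) off the rack (z of any of tin1, tin2, tin3, tin4, tin5 in the frame of rack above 0.012 m).
It fails at once if a tin was tipped (more than 0.25 rad) (angle between any of tin1, tin2, tin3, tin4, tin5's own z axis and vertical above 0.25 rad).
It fails at once if the row came apart on the way (a gap of more than 8 mm) (horizontal distance between tin1 and tin2 above 0.056 m or horizontal distance between tin2 and tin3 above 0.056 m or horizontal distance between tin3 and tin4 above 0.056 m or horizontal distance between tin4 and tin5 above 0.056 m).
It fails at once if a bystander was shifted more than 20 mm (distance of any of tray, cup, key, bell, comb, canister, case from where it was at the start of the episode above 0.02 m).
It also fails if it takes over 45 s, if anything falls off the work surface, if the arm or the gripper's body presses on something with over 40 N, if the wrist force passes 120 N, or if a joint passes its speed limit or range.

## Working session

There is one attempt and no reset: what is moved stays moved. The work goes in short steps, Python scripts to look and compute and a tool call to move; the robot and the scene stay as the last step left them, time stands still between calls to the robot, and variables do not carry over. Pictures are saved under pics/ and viewed, and the job is handed in when it is done.

Besides the shell and the picture viewer there is one more tool, called after "Call:" by a JSON object that holds its "fn" and its "kwargs", one argument or row to a line. carry_out: Moves the arm, as the interface text tells. Its arguments: {"type":"object","properties":{"plan":{"type":"array"},"fingers":{"type":"number"},"force":{"type":"number"}},"required":["plan"]}

```bash
ls; mkdir -p pics
python3 - <<'E'
from plant import r
import cv2,json
print(r.get_state())
for n in ("scene","top","wrist"):
    im=r.capture(n); cv2.imwrite(f"pics/{n}0.png",im[:,:,::-1])
    print(n,r.camera_model(n))
E
```

```text
pics
{'time_s': 0.0, 'joints': array([-5.01846233e+01,  2.05905866e+01,  6.34204591e-01, -1.95417421e-02,
       -7.01377384e+01, -1.65078337e+01]), 'qd': array([ 0.20670745, -0.01676232, -0.0966675 , -0.04919989,  0.07342521,
        0.00843547]), 'joint_torque': array([ 1.42088484e-03, -5.82714593e+01,  2.93060911e+01,  6.99731067e+00,
        6.72025941e-03, -2.31981066e-04]), 'tcp_pos': array([ 0.26683096, -0.61941928,  0.19223742]), 'eef_rot': array([ 1.79904539e+02, -9.13308475e-03, -1.56699104e+02]), 'contact_force': array([-0.34000587, -0.14376739,  0.7049284 ]), 'moment': array([-0.02306262,  0.01934179, -0.03178263]), 'gripper_width': 0.08779098301059003}
scene {'fov_y': 57.87347872746251, 'cx': 282.5583678942616, 'cy': 207.8305029896848, 'R': array([[-0.13629307,  0.99055391,  0.01507176],
       [ 0.69300845,  0.10620258, -0.71306403],
       [-0.70792902, -0.08674083, -0.7009369 ]]), 't': array([ 0.06203847, -0.38137361,  1.46835214])}
top {'fov_y': 44.28088442104851, 'cx': 282.22878139428747, 'cy': 210.34196312793395, 'R': array([[ 0.02560419, -0.99959001,  0.01281555],
       [-0.99350422, -0.02686601, -0.11057837],
       [ 0.11087734, -0.00990103, -0.99378478]]), 't': array([-0.02597215,  0.60947227,  1.2509305 ])}
wrist {'fov_y': 69.59367161595799, 'cx': 279.21268343419, 'cy': 209.63075215290178, 'mount': array([[-3.36744675e-04, -9.69056253e-01, -2.46839758e-01,
         6.57394804e-02],
       [ 9.99999676e-01, -1.45949221e-04, -7.91248391e-04,
        -3.18881746e-04],
       [ 7.30738130e-04, -2.46839944e-01,  9.69055988e-01,
        -1.90434194e-01],
       [ 0.00000000e+00,  0.00000000e+00,  0.00000000e+00,
         1.00000000e+00]])}
```

View pics/scene0.png

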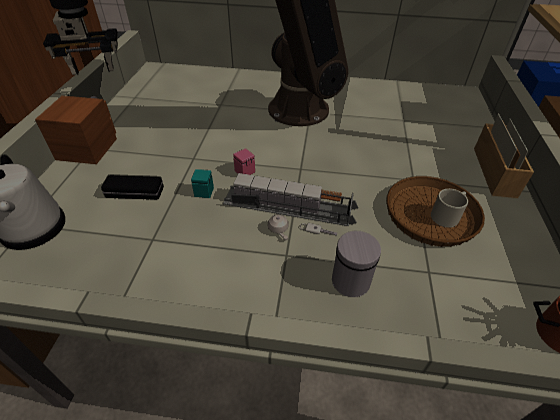

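View pics/top0.png

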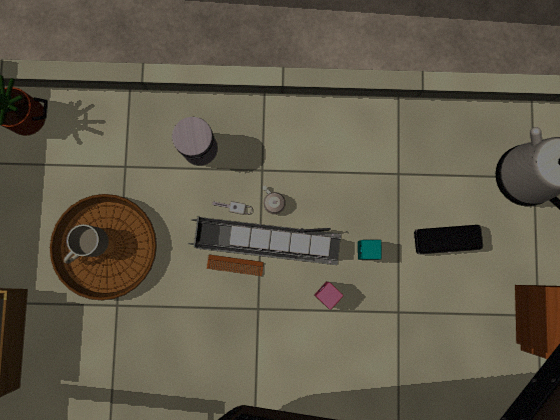

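View pics/wrist0.png

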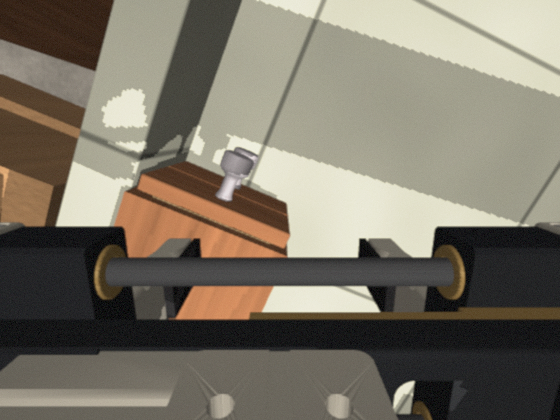

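Run:
```python
import cv2
im=cv2.imread("pics/top0.png")
c=im[190:290,185:395]; c=cv2.resize(c,None,fx=3.8,fy=3.8,interpolation=cv2.INTER_CUBIC); c=cv2.convertScaleAbs(c,alpha=1.3)
cv2.imwrite("pics/topz.png",c)
im=cv2.imread("pics/scene0.png")
c=im[140:250,190:370]; c=cv2.resize(c,None,fx=4.4,fy=4.4,interpolation=cv2.INTER_CUBIC); c=cv2.convertScaleAbs(c,alpha=1.3)
cv2.imwrite("pics/scenez.png",c)
```

```text
(no output)
```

View pics/topz.png

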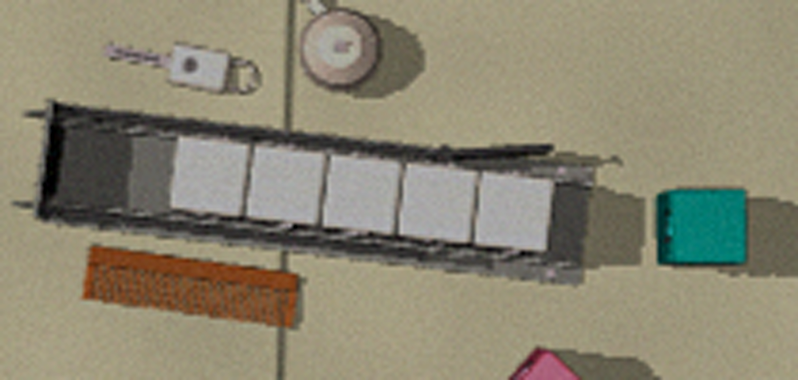

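View pics/scenez.png

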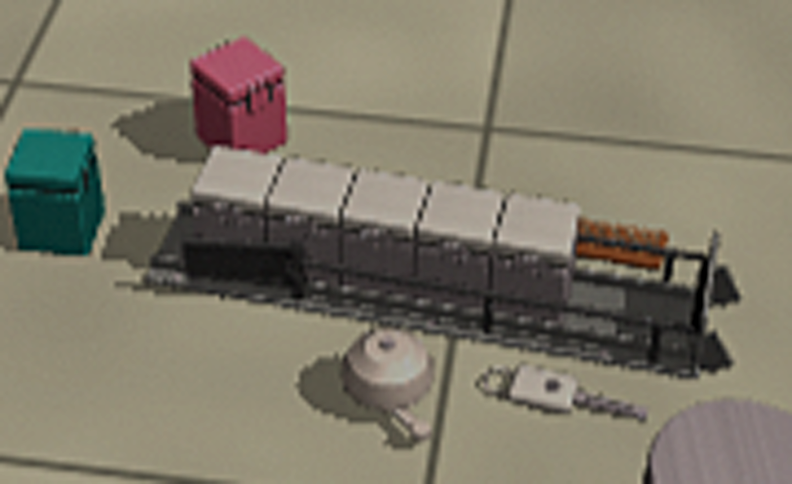

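```bash
cat > h.py <<'E'
import numpy as np, cv2
from plant import r
def ray(cam,u,v):
    m=r.camera_model(cam); f=210/np.tan(np.radians(m['fov_y']/2))
    d=np.array([(u-m['cx'])/f,(v-m['cy'])/f,1.]); R=np.array(m['R']);t=np.array(m['t'])
    return -R.T@t, R.T@d
def onz(cam,u,v,z):
    c,d=ray(cam,u,v); return c+d*(z-c[2])/d[2]
def proj(cam,X):
    m=r.camera_model(cam); f=210/np.tan(np.radians(m['fov_y']/2))
    p=np.array(m['R'])@np.array(X)+m['t']; return m['cx']+f*p[0]/p[2], m['cy']+f*p[1]/p[2]
def row(im,show=None):
    h=cv2.cvtColor(im,cv2.COLOR_RGB2HSV)
    m=((h[...,1]<40)&(h[...,2]>120)).astype(np.uint8)
    z=np.zeros_like(m); z[215:270,190:345]=m[215:270,190:345]
    z=cv2.morphologyEx(z,cv2.MORPH_CLOSE,np.ones((3,3)))
    z=cv2.morphologyEx(z,cv2.MORPH_OPEN,np.ones((5,5)))
    n,l,s,c=cv2.connectedComponentsWithStats(z); k=1+np.argmax(s[1:,4]); z=(l==k).astype(np.uint8)
    cs,_=cv2.findContours(z,cv2.RETR_EXTERNAL,cv2.CHAIN_APPROX_NONE)
    if show: cv2.imwrite(show,cv2.resize(z[190:290,185:395]*255,None,fx=3.5,fy=3.5))
    return cv2.minAreaRect(cs[0]),s[k]
E
python3 - <<'E'
from h import *
im=cv2.imread("pics/top0.png")[:,:,::-1]
print(im[240,270],im[240,240],im[238,255],im[225,235])
rc,s=row(np.ascontiguousarray(im),"pics/m0.png"); print(rc,s)
b=cv2.boxPoints(rc); print(b)
P=np.array([onz("top",u,v,.073) for u,v in b]); print(P.round(4))
for i in range(4): print(np.linalg.norm(P[i]-P[i-1]))
for (n,x,y,z) in [("stopTL",52,104,.054),("stopBL",40,214,.054),("plateTR",594,172,.004),("plateBR",582,282,.004),("leaf tip",550,149,.052),("leaf root?",440,155,.052)]:
    print(n,onz("top",185+(x+.5)/3.8-.5,190+(y+.5)/3.8-.5,z).round(4))
E
```

```text
[60 63 61] [128 126 126] [130 130 131] [69 68 64]
((279.55462646484375, 240.53587341308594), (99.02295684814453, 18.5777587890625), 6.709836483001709) [ 230  227  100   29 1828]
[[229.29694 243.97614]
 [231.46759 225.52563]
 [329.81232 237.09561]
 [327.64166 255.54611]]
[[ 0.5212  0.115   0.073 ]
 [ 0.5656  0.1114  0.073 ]
 [ 0.544  -0.1255  0.073 ]
 [ 0.4997 -0.121   0.073 ]]
0.23694901230052973
0.04453237544165482
0.2379000412287952
0.0445309017594172
stopTL [0.5858 0.1947 0.054 ]
stopBL [0.5151 0.1993 0.054 ]
plateTR [ 0.5546 -0.1608  0.004 ]
plateBR [ 0.4813 -0.1538  0.004 ]
leaf tip [ 0.5655 -0.1263  0.052 ]
leaf root? [ 0.5598 -0.0555  0.052 ]
```

View pics/m0.png

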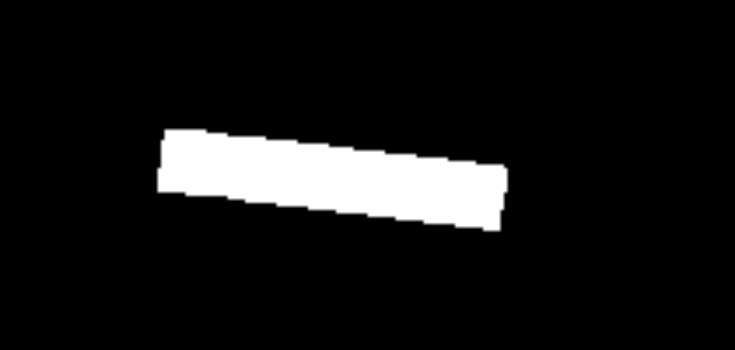

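Call:
{"fn": "carry_out", "kwargs": {
  "plan": [
    [0.018, 0.033, 0, 0, 0, 0.0894],
    [0.018, 0.033, 0, 0, 0, 0.0894],
    [0.018, 0.033, 0, 0, 0, 0.0894],
    [0.018, 0.033, 0, 0, 0, 0.0894],
    [0.018, 0.033, 0, 0, 0, 0.0894],
    [0.018, 0.033, 0, 0, 0, 0.0894],
    [0.018, 0.033, 0, 0, 0, 0.0894],
    [0.018, 0.033, 0, 0, 0, 0.0894],
    [0.018, 0.033, 0, 0, 0, 0.0894],
    [0.018, 0.033, 0, 0, 0, 0.0894],
    [0.018, 0.033, 0, 0, 0, 0.0894],
    [0.018, 0.033, 0, 0, 0, 0.0894]
  ],
  "fingers": 1,
  "force": 20
}}

```text
time_s: 1.15
tcp_pos: [0.4824, -0.2095, 0.1873]
eef_rot: [179.6, -0.1, -93.1]
contact_force: [1.6, -0.8, 0.4]
gripper_width: 0.0131
```

Call:
{"fn": "carry_out", "kwargs": {
  "plan": [
    [0.012, 0.018, 0, 0, 0, -0.01],
    [0.012, 0.018, 0, 0, 0, -0.01],
    [0.012, 0.017, 0, 0, 0, -0.01],
    [0, 0, 0, 0, 0, 0]
  ]
}}

```text
time_s: 1.48
tcp_pos: [0.5221, -0.1472, 0.1872]
eef_rot: [179.6, -0.0, -94.1]
contact_force: [0.5, -0.0, 0.5]
gripper_width: 0.0006
```

Run:
```python
from h import *
s=r.get_state(); print({k:np.round(s[k],4) for k in ('time_s','tcp_pos','eef_rot','contact_force','gripper_width')})
im=r.capture("wrist"); cv2.imwrite("pics/w1.png",im[:,:,::-1])
im=r.capture("top"); cv2.imwrite("pics/t1.png",im[:,:,::-1])
# turquoise left edge, top z .073
im=cv2.imread("pics/top0.png")
for (n,x,y,z) in [("turqL",657,195,.073),("turqLb",657,262,.073),("turqLground",657,262,.0),("bell",342,48,.046),("pink",545,349,.073)]:
    print(n,onz("top",185+(x+.5)/3.8-.5,190+(y+.5)/3.8-.5,z).round(4))
```

```text
{'time_s': np.float64(1.4833), 'tcp_pos': array([ 0.5221, -0.1472,  0.1872]), 'eef_rot': array([ 1.796199e+02, -4.410000e-02, -9.411430e+01]), 'contact_force': array([ 0.4907, -0.0156,  0.4591]), 'gripper_width': np.float64(0.0006)}
turqL [ 0.5365 -0.1923  0.073 ]
turqLb [ 0.4944 -0.1926  0.073 ]
turqLground [ 0.4959 -0.2042  0.    ]
bell [0.6282 0.0095 0.046 ]
pink [ 0.4383 -0.1229  0.073 ]
```

View pics/w1.png

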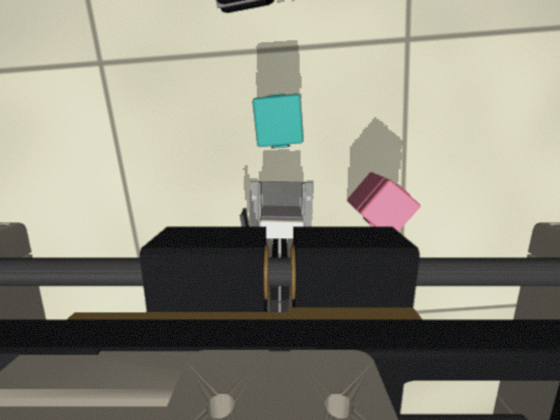

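View pics/t1.png

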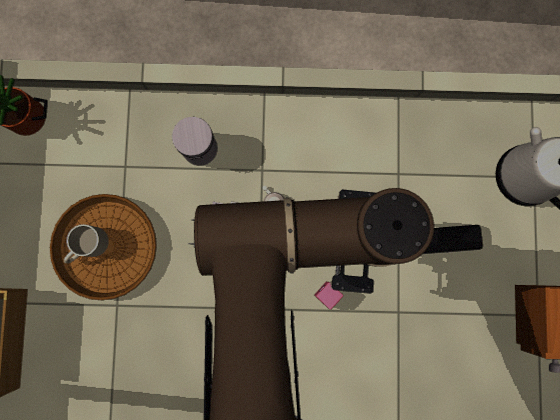

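```bash
cat >> h.py <<'E'
from scipy.spatial.transform import Rotation as Ro
def wray(u,v,p,e):
    m=r.camera_model("wrist"); f=210/np.tan(np.radians(m['fov_y']/2)); M=np.array(m['mount'])
    R=Ro.from_euler('xyz',e,degrees=True).as_matrix()
    d=R@M[:3,:3]@np.array([(u-m['cx'])/f,(v-m['cy'])/f,1.]); c=R@M[:3,3]+p
    return c,d
def wonz(u,v,z,p,e):
    c,d=wray(u,v,p,e); return c+d*(z-c[2])/d[2]
E
python3 - <<'E'
from h import *
im=cv2.imread("pics/w1.png")
c=cv2.resize(im[140:240,210:350],None,fx=5.5,fy=5.5,interpolation=cv2.INTER_CUBIC); cv2.imwrite("pics/w1z.png",c)
E
```

```text
(no output)
```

View pics/w1z.png

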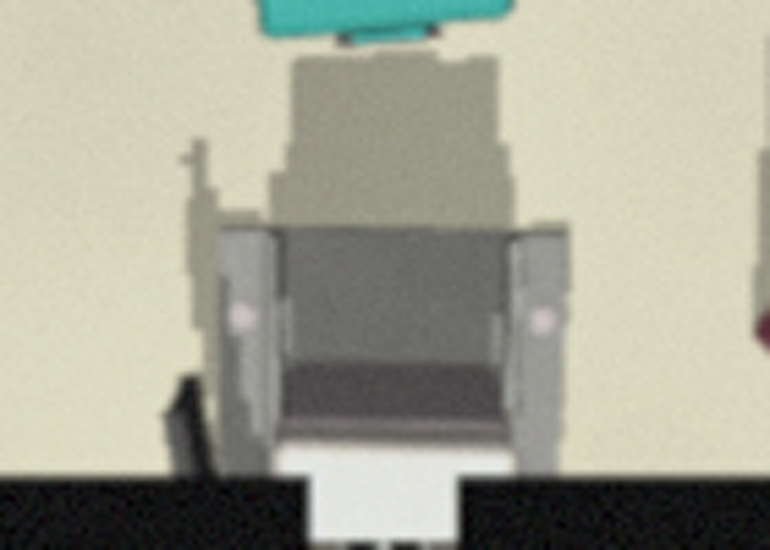

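Run:
```python
from h import *
p=np.array([.5221,-.1472,.1872]);e=[179.62,-.044,-94.11]
for n,x,y,z in [("rearL",274,442,.073),("rearR",513,446,.073),("plL",218,228,.004),("plR",568,226,.004),("liLin",276,232,.014),("liRin",512,232,.014),("leaf tip",190,378,.052),("turq",270,37,.0),("turq",510,15,.073)]:
    print(n,wonz(210+(x+.5)/5.5-.5,140+(y+.5)/5.5-.5,z,p,e).round(4))
```

```text
rearL [ 0.5442 -0.1265  0.073 ]
rearR [ 0.4988 -0.1224  0.073 ]
plL [ 0.5582 -0.1581  0.004 ]
plR [ 0.4791 -0.1527  0.004 ]
liLin [ 0.5445 -0.1577  0.014 ]
liRin [ 0.4925 -0.1539  0.014 ]
leaf tip [ 0.5617 -0.1352  0.052 ]
turq [ 0.5429 -0.1992  0.    ]
turq [ 0.4951 -0.2027  0.073 ]
```

Call:
{"fn": "carry_out", "kwargs": {
  "plan": [
    [-0.001, -0.003, -0.03, 0.002, 0, -0.005],
    [-0.001, -0.003, -0.03, 0.002, 0, -0.005],
    [-0.001, -0.002, -0.03, 0.002, 0, -0.005],
    [0, 0, -0.03, 0, 0, -0.004],
    [0, 0, -0.025, 0, 0, 0],
    [0, 0, -0.008, 0, 0, 0],
    [0, 0, 0, 0, 0, 0]
  ]
}}

```text
time_s: 2.17
tcp_pos: [0.5146, -0.1627, 0.0315]
eef_rot: [179.9, 0.3, -95.5]
contact_force: [0.7, 0.2, -0.1]
gripper_width: 0.0005
```

Call:
{"fn": "carry_out", "kwargs": {
  "plan": [
    [0.003, 0.005, -0.001, 0, 0, 0],
    [0.001, 0.005, 0, 0, 0, 0],
    [0.0005, 0.005, 0, 0, 0, 0],
    [0.0005, 0.003, 0, 0, 0, 0],
    [0, 0, 0, 0, 0, 0]
  ]
}}

```text
time_s: 2.58
tcp_pos: [0.523, -0.1442, 0.0355]
eef_rot: [-179.8, 0.3, -95.5]
contact_force: [-0.0, 0.2, -0.8]
gripper_width: 0.0004
```

Run:
```python
from h import *
s=r.get_state(); print({k:np.round(s[k],4) for k in ('time_s','tcp_pos','eef_rot','contact_force','gripper_width')})
for n in ("scene","wrist"):
    im=r.capture(n); cv2.imwrite(f"pics/{n}2.png",im[:,:,::-1])
    c=im[140:250,190:370] if n=="scene" else im[120:340,150:410]
    cv2.imwrite(f"pics/{n}2z.png",cv2.resize(c[:,:,::-1],None,fx=4.4 if n=="scene" else 2.7,fy=4.4 if n=="scene" else 2.7,interpolation=cv2.INTER_CUBIC))
```

```text
{'time_s': np.float64(2.5833), 'tcp_pos': array([ 0.523 , -0.1442,  0.0355]), 'eef_rot': array([-179.7692,    0.2819,  -95.5315]), 'contact_force': array([-0.0335,  0.1712, -0.7661]), 'gripper_width': np.float64(0.0004)}
```

View pics/scene2z.png

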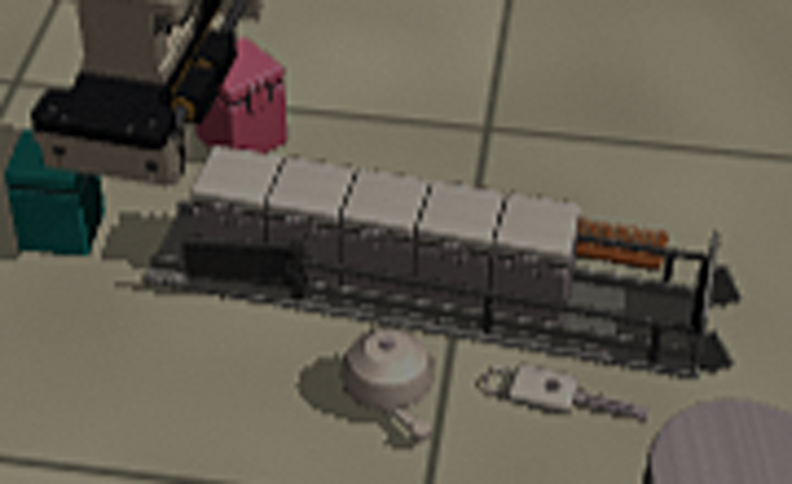

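View pics/wrist2z.png

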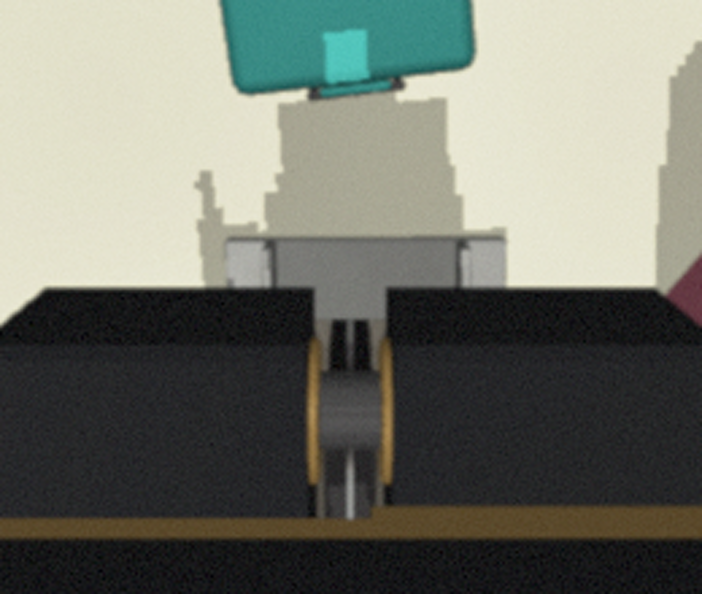

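Call:
{"fn": "carry_out", "kwargs": {
  "plan": [
    [-0.002, 0.003, -0.003, 0, 0, 0.003],
    [-0.001, 0.004, -0.002, -0.004, 0, 0.002],
    [0, 0.004, 0, 0, 0, 0],
    [0, 0.004, 0, 0, 0, 0]
  ]
}}

```text
time_s: 3.02
tcp_pos: [0.5199, -0.1296, 0.0311]
eef_rot: [-179.7, -0.0, -95.2]
contact_force: [-0.5, -5.8, 2.5]
gripper_width: 0.0006
```

Call:
{"fn": "carry_out", "kwargs": {
  "plan": [
    [0.001, 0.005, 0, 0, 0, 0],
    [0.0005, 0.005, 0, 0, 0, 0],
    [0.0005, 0.005, 0, 0, 0, 0],
    [0.0005, 0.005, 0, 0, 0, 0],
    [0.0005, 0.005, 0, 0, 0, 0],
    [0.0005, 0.005, 0, 0, 0, 0]
  ]
}}

```text
time_s: 3.52
tcp_pos: [0.522, -0.0992, 0.0313]
eef_rot: [-179.8, -0.2, -95.2]
contact_force: [-0.5, -4.8, 1.7]
gripper_width: 0.0007
```

Run:
```python
from h import *
s=r.get_state(); print({k:np.round(s[k],4) for k in ('time_s','tcp_pos','eef_rot','contact_force','gripper_width')})
for n in ("scene",):
    im=r.capture(n); cv2.imwrite(f"pics/{n}3.png",im[:,:,::-1])
    c=im[140:250,190:370]
    cv2.imwrite(f"pics/{n}3z.png",cv2.resize(c[:,:,::-1],None,fx=4.4,fy=4.4 if n=="scene" else 2.7,interpolation=cv2.INTER_CUBIC))
```

```text
{'time_s': np.float64(3.5167), 'tcp_pos': array([ 0.522 , -0.0992,  0.0313]), 'eef_rot': array([-179.7967,   -0.2414,  -95.1991]), 'contact_force': array([-0.4677, -4.7816,  1.7373]), 'gripper_width': np.float64(0.0007)}
```

View pics/scene3z.png

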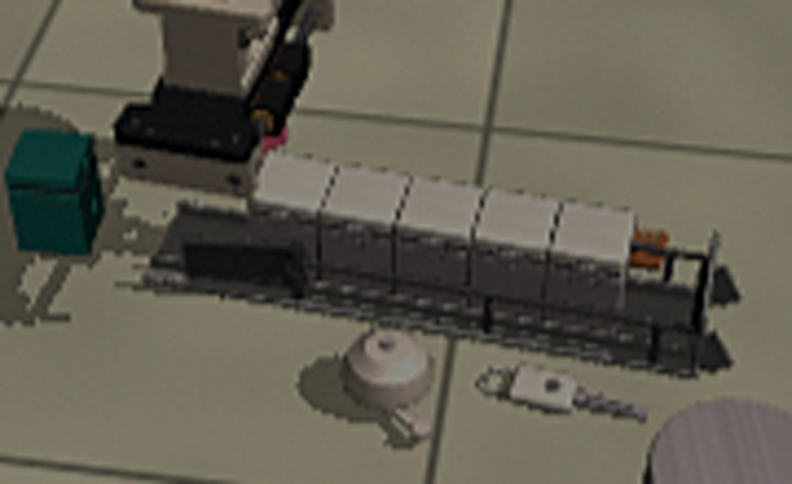

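Call:
{"fn": "carry_out", "kwargs": {
  "plan": [
    [0.001, 0.005, 0, 0, 0, 0],
    [0.001, 0.005, 0, 0, 0, 0],
    [0.001, 0.005, 0, 0, 0, 0],
    [0.0005, 0.005, 0, 0, 0, 0],
    [0.0005, 0.005, 0, 0, 0, 0]
  ]
}}

```text
time_s: 3.98
tcp_pos: [0.5256, -0.072, 0.0311]
eef_rot: [-179.9, -0.3, -95.2]
contact_force: [-1.4, -5.2, 2.1]
gripper_width: 0.0006
```

Run:
```python
from h import *
s=r.get_state(); print({k:np.round(s[k],4) for k in ('time_s','tcp_pos','eef_rot','contact_force','gripper_width')})
for n in ("scene",):
    im=r.capture(n); cv2.imwrite(f"pics/{n}4.png",im[:,:,::-1])
    c=im[140:240,240:370]
    cv2.imwrite(f"pics/{n}4z.png",cv2.resize(c[:,:,::-1],None,fx=6,fy=6,interpolation=cv2.INTER_CUBIC))
```

```text
{'time_s': np.float64(3.9833), 'tcp_pos': array([ 0.5256, -0.072 ,  0.0311]), 'eef_rot': array([-179.8806,   -0.2733,  -95.1553]), 'contact_force': array([-1.4321, -5.1559,  2.1291]), 'gripper_width': np.float64(0.0006)}
```

View pics/scene4z.png

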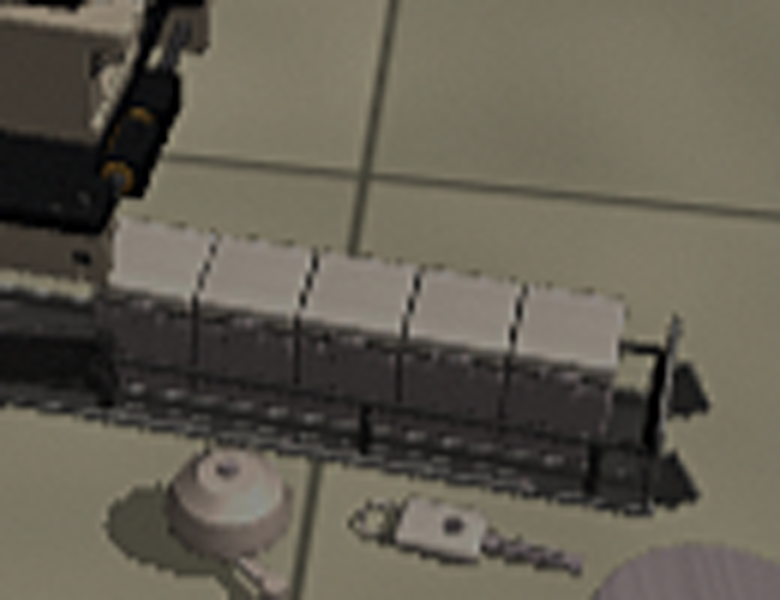

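Run:
```python
from h import *
O=np.array([.5347,.023]);Y=np.array([.0907,.9959]);X=np.array([.9959,-.0907])
for x,y,z in [(622,303,.073),(617,370,.073),(675,318,.054),(118,220,.073),(104,288,.073)]:
    p=onz("scene",240+(x+.5)/6-.5,140+(y+.5)/6-.5,z); d=p[:2]-O; print(p.round(4),"rack",(d@X).round(4),(d@Y).round(4))
t=np.array([.5256,-.072])-O; print(t@X,t@Y)
```

```text
[0.5294 0.1748 0.073 ] rack -0.0191 0.1507
[0.5739 0.1737 0.073 ] rack 0.0254 0.1536
[0.5143 0.2011 0.054 ] rack -0.0365 0.1756
[ 0.507  -0.0599  0.073 ] rack -0.0201 -0.085
[ 0.5551 -0.0575  0.073 ] rack 0.0276 -0.0783
-0.00044618999999999616 -0.09543587
```

Call:
{"fn": "carry_out", "kwargs": {
  "plan": [
    [0, 0.004, 0, 0, 0, 0],
    [0.0003, 0.004, 0, 0, 0, 0],
    [0.0003, 0.003, 0, 0, 0, 0]
  ]
}}

```text
time_s: 4.28
tcp_pos: [0.5263, -0.0597, 0.0311]
eef_rot: [-179.9, -0.3, -95.1]
contact_force: [-0.8, -5.0, 1.0]
gripper_width: 0.0007
```

Call:
{"fn": "carry_out", "kwargs": {
  "plan": [
    [0.0002, 0.003, 0, 0, 0, 0],
    [0.0002, 0.002, 0, 0, 0, 0]
  ]
}}

```text
time_s: 4.45
tcp_pos: [0.5264, -0.0546, 0.0312]
eef_rot: [-179.9, -0.3, -95.1]
contact_force: [-0.7, -19.6, 2.9]
gripper_width: 0.0004
```

Call:
{"fn": "carry_out", "kwargs": {
  "plan": [
    [0, 0.002, 0, 0, 0, 0]
  ]
}}

```text
time_s: 4.53
tcp_pos: [0.5257, -0.0545, 0.0313]
eef_rot: [180.0, -0.5, -95.1]
contact_force: [1.4, -27.1, 3.9]
gripper_width: 0.0
```

Call:
{"fn": "carry_out", "kwargs": {
  "plan": [
    [0, -0.002, 0, 0, 0, 0]
  ]
}}

```text
time_s: 4.62
tcp_pos: [0.5256, -0.0568, 0.0314]
eef_rot: [180.0, -0.5, -95.0]
contact_force: [0.2, -0.4, -0.2]
gripper_width: 0.0007
```

Run:
```python
from h import *
s=r.get_state(); print({k:np.round(s[k],4) for k in ('time_s','tcp_pos','eef_rot','contact_force','gripper_width')})
for n in ("scene",):
    im=r.capture(n); cv2.imwrite(f"pics/{n}5.png",im[:,:,::-1])
    c=im[140:240,240:370]
    cv2.imwrite(f"pics/{n}5z.png",cv2.resize(c[:,:,::-1],None,fx=6,fy=6,interpolation=cv2.INTER_CUBIC))
```

```text
{'time_s': np.float64(4.6167), 'tcp_pos': array([ 0.5256, -0.0568,  0.0314]), 'eef_rot': array([179.9663,  -0.5429, -95.0473]), 'contact_force': array([ 0.1746, -0.3999, -0.2077]), 'gripper_width': np.float64(0.0007)}
```

View pics/scene5z.png

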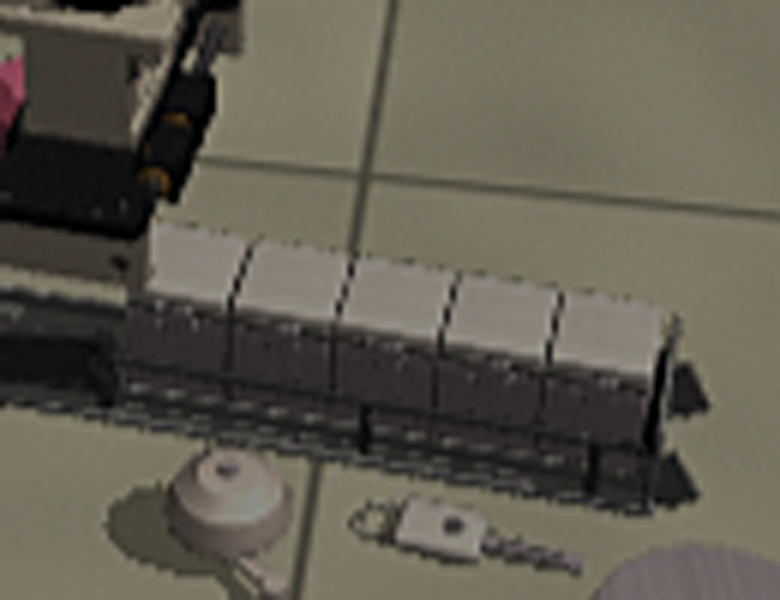

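Call:
{"fn": "carry_out", "kwargs": {
  "plan": [
    [-0.0005, -0.005, 0, 0, 0, 0],
    [-0.001, -0.012, 0, 0.002, 0, 0],
    [-0.002, -0.018, 0, 0, 0, 0],
    [-0.001, -0.012, 0, 0, 0, 0],
    [-0.0005, -0.006, 0.005, 0, 0, 0],
    [0, 0, 0.02, 0, 0, 0],
    [0, 0, 0.025, 0, 0, 0],
    [0, 0, 0.015, 0, 0, 0],
    [0, 0, 0.003, 0, 0, 0]
  ]
}}

```text
time_s: 5.42
tcp_pos: [0.5202, -0.1095, 0.1003]
eef_rot: [179.9, -0.1, -95.2]
contact_force: [0.1, 0.4, -0.2]
gripper_width: 0.0004
```

Run:
```python
from h import *
s=r.get_state(); p=s['tcp_pos'];e=s['eef_rot'];print({k:np.round(s[k],4) for k in ('time_s','tcp_pos','eef_rot','contact_force','gripper_width')})
for n in ("scene","wrist"):
    im=r.capture(n); cv2.imwrite(f"pics/{n}6.png",im[:,:,::-1])
    c=im[140:250,190:370] if n=="scene" else im[120:260,200:360]
    f=4.4 if n=="scene" else 5
    cv2.imwrite(f"pics/{n}6z.png",cv2.resize(c[:,:,::-1],None,fx=f,fy=f,interpolation=cv2.INTER_CUBIC))
```

```text
{'time_s': np.float64(5.4167), 'tcp_pos': array([ 0.5202, -0.1095,  0.1003]), 'eef_rot': array([ 1.798793e+02, -9.870000e-02, -9.515170e+01]), 'contact_force': array([ 0.1316,  0.3969, -0.2307]), 'gripper_width': np.float64(0.0004)}
```

View pics/scene6z.png

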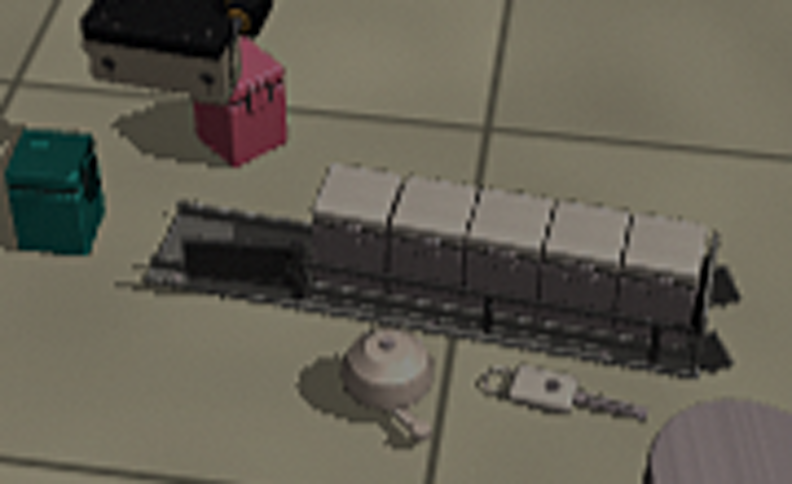

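View pics/wrist6z.png

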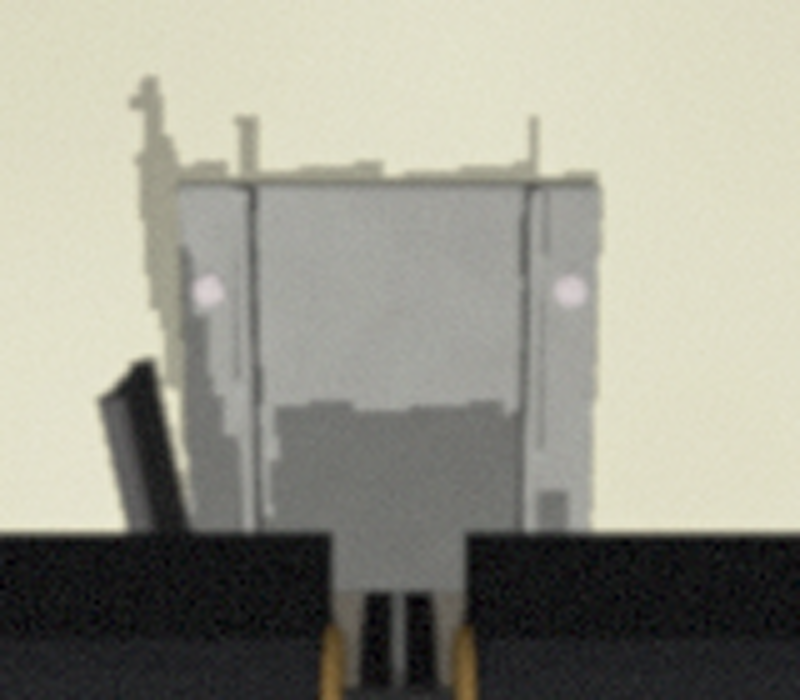

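Call:
{"fn": "carry_out", "kwargs": {
  "plan": [
    [0.02, 0.0, -0.002, 0, 0, 0],
    [0.025, 0.0, 0, 0, 0, 0],
    [0.02, 0, 0, 0, 0, 0],
    [0.008, 0, 0, 0, 0, 0],
    [0.002, 0, -0.01, 0, 0, 0],
    [0, 0, -0.02, 0, 0, 0],
    [0, 0, -0.02, 0, 0, 0],
    [0, 0, -0.01, 0, 0, 0],
    [0, 0, 0, 0, 0, 0]
  ]
}}

```text
time_s: 6.27
tcp_pos: [0.5898, -0.1079, 0.0243]
eef_rot: [179.2, 0.0, -95.3]
contact_force: [-0.3, 0.7, -0.5]
gripper_width: 0.0003
```

Run:
```python
from h import *
s=r.get_state(); p=s['tcp_pos'];e=s['eef_rot'];print({k:np.round(s[k],4) for k in ('time_s','tcp_pos','eef_rot','contact_force','gripper_width')})
im=r.capture("scene"); cv2.imwrite("pics/s7z.png",cv2.resize(im[140:250,190:370,::-1],None,fx=4.4,fy=4.4,interpolation=cv2.INTER_CUBIC))
O=np.array([.5347,.023]);Y=np.array([.0907,.9959]);X=np.array([.9959,-.0907])
prev=p[:2]
for q in [1.72,1.5,1.3,1.1,.9,.7,.5,.35,.2,.1,0]:
    c,sn=np.cos(q),np.sin(q); n=np.array([sn,-c]); l=np.array([-c,-sn])
    ce=np.array([.033,-.079])+.042*l+(.0025+.021*abs(sn)+.0095*abs(c))*n
    w=O+ce[0]*X+ce[1]*Y; print(q,w.round(4),(w-prev).round(4)); prev=w
```

```text
{'time_s': np.float64(6.2667), 'tcp_pos': array([ 0.5898, -0.1079,  0.0243]), 'eef_rot': array([ 1.792311e+02,  1.000000e-02, -9.527730e+01]), 'contact_force': array([-0.285 ,  0.6661, -0.503 ]), 'gripper_width': np.float64(0.0003)}
1.72 [ 0.5875 -0.0992] [-0.0023  0.0087]
1.5 [ 0.5774 -0.104 ] [-0.01   -0.0048]
1.3 [ 0.5692 -0.1069] [-0.0083 -0.0029]
1.1 [ 0.5596 -0.1078] [-0.0095 -0.0009]
0.9 [ 0.5494 -0.1062] [-0.0102  0.0016]
0.7 [ 0.5393 -0.1018] [-0.0101  0.0044]
0.5 [ 0.5302 -0.0946] [-0.0091  0.0072]
0.35 [ 0.5246 -0.0874] [-0.0056  0.0071]
0.2 [ 0.5204 -0.0791] [-0.0042  0.0083]
0.1 [ 0.5185 -0.0731] [-0.0019  0.006 ]
0 [ 0.5175 -0.0668] [-0.001   0.0063]
```

View pics/s7z.png

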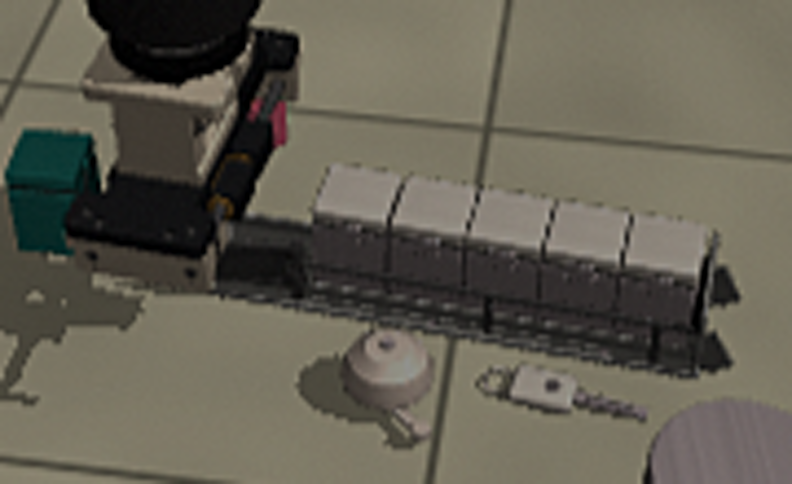

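Call:
{"fn": "carry_out", "kwargs": {
  "plan": [
    [-0.006, 0.002, 0.003, 0.005, 0, 0],
    [-0.008, 0, 0.002, 0.004, 0, 0],
    [-0.009, -0.001, 0, 0, 0, 0],
    [-0.009, 0, 0, 0, 0, 0]
  ]
}}

```text
time_s: 6.65
tcp_pos: [0.5568, -0.1066, 0.0323]
eef_rot: [179.3, 0.6, -95.2]
contact_force: [-0.5, 0.8, 0.4]
gripper_width: 0.0004
```

Run:
```python
from h import *
s=r.get_state(); p=s['tcp_pos'];e=s['eef_rot'];print({k:np.round(s[k],4) for k in ('time_s','tcp_pos','eef_rot','contact_force','gripper_width')})
im=r.capture("scene"); cv2.imwrite("pics/s8z.png",cv2.resize(im[140:250,190:370,::-1],None,fx=4.4,fy=4.4,interpolation=cv2.INTER_CUBIC))
```

```text
{'time_s': np.float64(6.65), 'tcp_pos': array([ 0.5568, -0.1066,  0.0323]), 'eef_rot': array([179.3247,   0.5801, -95.234 ]), 'contact_force': array([-0.486 ,  0.8407,  0.4264]), 'gripper_width': np.float64(0.0004)}
```

View pics/s8z.png

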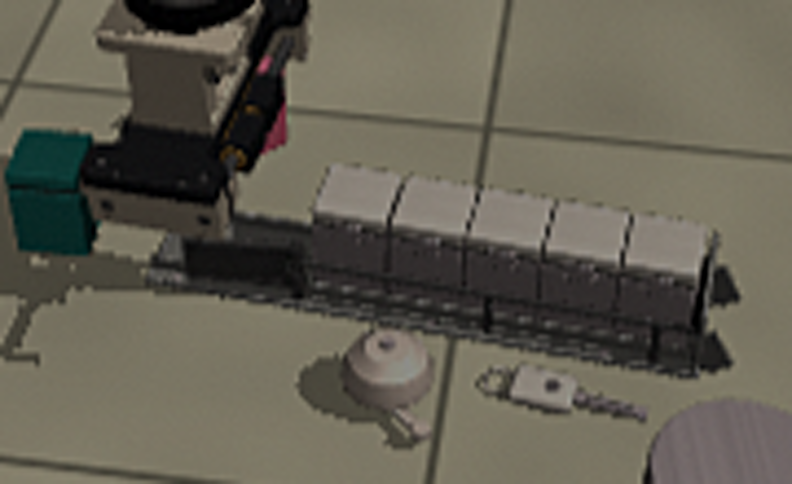

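Run:
```python
from h import *
im=r.capture("wrist"); cv2.imwrite("pics/w9.png",im[:,:,::-1])
im=r.capture("top"); cv2.imwrite("pics/t9.png",im[:,:,::-1])
a=cv2.imread("pics/scene6z.png");b=cv2.imread("pics/s8z.png")
v=np.vstack([a[200:320,100:420],b[200:320,100:420]]); cv2.imwrite("pics/cmp.png",cv2.resize(v,None,fx=2.3,fy=2.3))
for X in [(.5600,-.0597,.052),(.5655,-.129,.052),(.5655,-.129,.017),(.56,-.0597,.017)]: print(np.round((np.array(proj("scene",X))-[190,140])*4.4))
```

```text
[291. 239.]
[180. 234.]
[184. 274.]
[292. 280.]
```

View pics/w9.png

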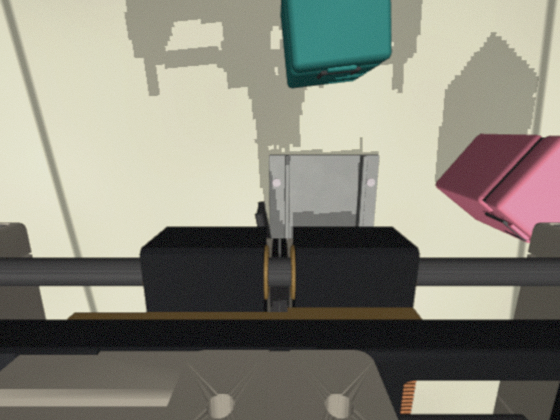

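View pics/cmp.png

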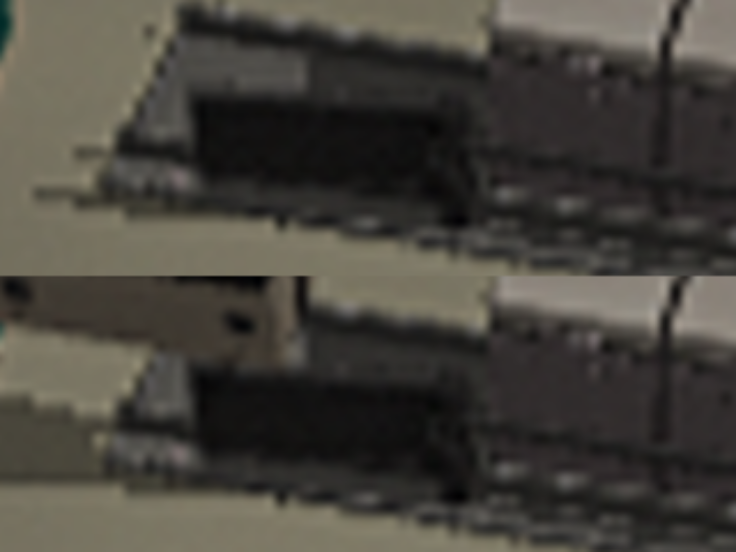

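Run:
```python
from h import *
f=lambda X:np.round((np.array(proj("scene",X))-[190,140])*4.4)
print("s7 finger", f((.5898,-.1079,.0243)),f((.5898,-.1079,.09)))
print("s7 body bottom corners",[f((.5898+a*.097-b*.0,-.1079+b*.039-a*.009,.09)) for a in(1,-1) for b in(1,-1)])
print("s8 finger", f((.5568,-.1066,.0323)),f((.5568,-.1066,.095)))
print("s8 body",[f((.5568+a*.097,-.1066+b*.039-a*.009,.098)) for a in(1,-1) for b in(1,-1)])
p=np.array([.5568,-.1066,.0323]);e=[179.32,.58,-95.23]
for u,v,z in [(258,205,.052),(264,203,.052),(270,228,.052),(268,154,.004),(378,155,.004)]: print(wonz(u,v,z,p,e).round(4))
im=cv2.imread("pics/w9.png"); cv2.imwrite("pics/w9z.png",cv2.resize(im[140:330,200:360],None,fx=3.1*1.0,fy=3.1,interpolation=cv2.INTER_CUBIC))
```

```text
s7 finger [207. 296.] [200. 218.]
s7 body bottom corners [array([213., 338.]), array([ 76., 323.]), array([308., 125.]), array([188., 113.])]
s8 finger [220. 251.] [213. 176.]
s8 body [array([228., 287.]), array([ 93., 273.]), array([319.,  83.]), array([200.,  72.])]
[ 0.5674 -0.1335  0.052 ]
[ 0.5638 -0.1344  0.052 ]
[ 0.5618 -0.1189  0.052 ]
[ 0.5602 -0.1585  0.004 ]
[ 0.482  -0.1505  0.004 ]
```

View pics/w9z.png

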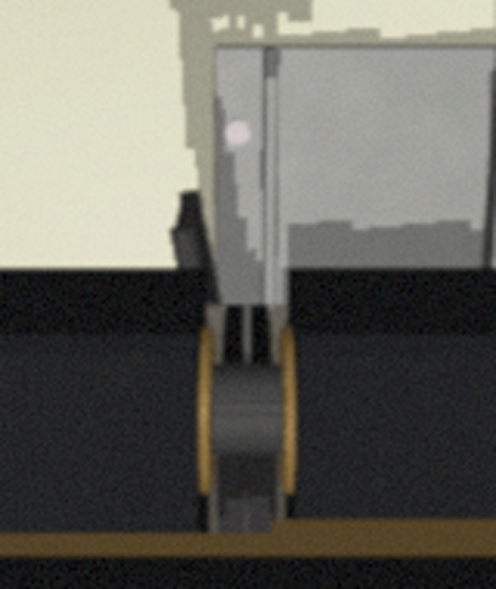

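View pics/scene6.png

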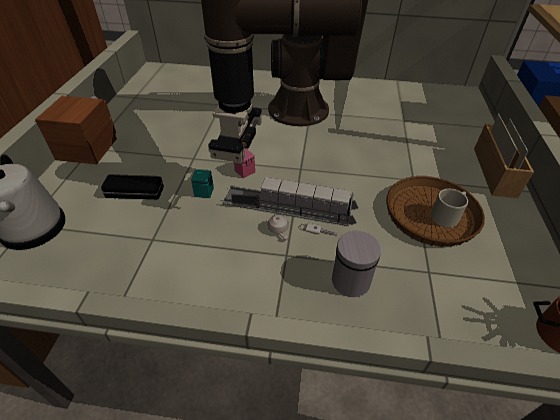

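Run:
```python
from h import *
im=cv2.imread("pics/wrist0.png"); cv2.imwrite("pics/w0z.png",cv2.resize(im[210:330,80:480],None,fx=2,fy=2,interpolation=cv2.INTER_CUBIC))
im=cv2.imread("pics/scene6.png"); cv2.imwrite("pics/s6g.png",cv2.resize(im[90:200,180:290],None,fx=5,fy=5,interpolation=cv2.INTER_CUBIC))
print(np.array(proj("scene",(.5202,-.1095,.1003)))*5-[900,450])
for d in (.02,.04,.066): print(d,np.array(proj("scene",(.5202,-.1095,.1003+d)))*5-[900,450])
```

```text
[301.15023596 399.06522165]
0.02 [298.81477178 370.04856646]
0.04 [296.41455515 340.22740349]
0.066 [293.1929588  300.20112047]
```

View pics/w0z.png

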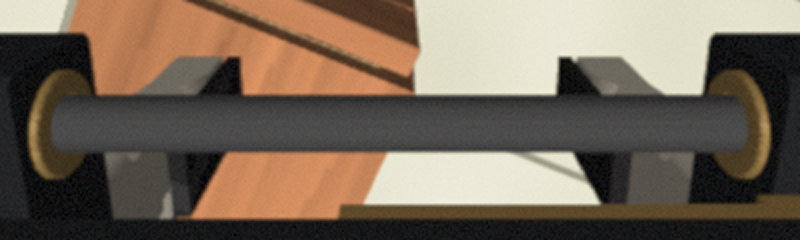

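View pics/s6g.png

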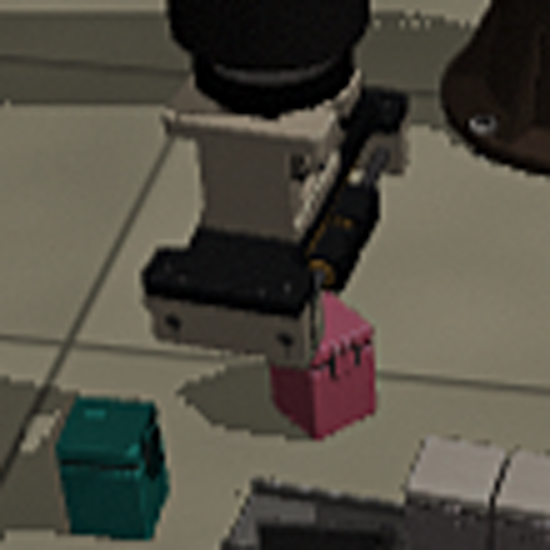

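Run:
```python
from h import *
c,d=ray("scene",190+215/4.4,140+288/4.4)
for z in (.07,.08,.09,.1,.11,.12,.13): print(z,(c+d*(z-c[2])/d[2]).round(4))
print('s6')
for (u,v) in [(315,365),(155,335)]:
  c,d=ray("scene",180+u/5,90+v/5)
  for z in (.15,.16,.17,.18,.19,.2,.21): print(z,(c+d*(z-c[2])/d[2]).round(4))
```

```text
0.07 [ 0.6275 -0.0915  0.07  ]
0.08 [ 0.6375 -0.0886  0.08  ]
0.09 [ 0.6474 -0.0857  0.09  ]
0.1 [ 0.6574 -0.0829  0.1   ]
0.11 [ 0.6674 -0.08    0.11  ]
0.12 [ 0.6774 -0.0771  0.12  ]
0.13 [ 0.6874 -0.0742  0.13  ]
s6
0.15 [ 0.5518 -0.0921  0.15  ]
0.16 [ 0.5643 -0.0888  0.16  ]
0.17 [ 0.5769 -0.0855  0.17  ]
0.18 [ 0.5894 -0.0823  0.18  ]
0.19 [ 0.6019 -0.079   0.19  ]
0.2 [ 0.6145 -0.0757  0.2   ]
0.21 [ 0.627  -0.0724  0.21  ]
0.15 [ 0.5398 -0.1802  0.15  ]
0.16 [ 0.5525 -0.1755  0.16  ]
0.17 [ 0.5653 -0.1707  0.17  ]
0.18 [ 0.578 -0.166  0.18 ]
0.19 [ 0.5908 -0.1613  0.19  ]
0.2 [ 0.6035 -0.1566  0.2   ]
0.21 [ 0.6162 -0.1518  0.21  ]
```

Call:
{"fn": "carry_out", "kwargs": {
  "plan": [
    [0, 0, 0.012, 0.004, 0, 0],
    [0.01, 0, 0.005, 0.004, 0, 0],
    [0.02, 0, 0, 0, 0, 0],
    [0.015, 0, 0, 0, 0, 0],
    [0.003, 0, 0, 0, 0, 0],
    [0, 0, 0, 0, 0, 0]
  ]
}}

```text
time_s: 7.3
tcp_pos: [0.6079, -0.1065, 0.0537]
eef_rot: [179.6, 1.1, -95.2]
contact_force: [-0.6, -0.1, 1.2]
gripper_width: 0.0004
```

Call:
{"fn": "carry_out", "kwargs": {
  "plan": [
    [0, 0, -0.01, -0.01, 0, 0],
    [0, 0, -0.012, -0.009, 0, 0],
    [0, 0, -0.008, 0, 0, 0],
    [0, 0, -0.003, 0, 0, 0],
    [0, 0, 0, 0, 0, 0]
  ]
}}

```text
time_s: 7.72
tcp_pos: [0.6063, -0.1066, 0.0201]
eef_rot: [179.8, 0.0, -95.2]
contact_force: [0.0, -0.2, 0.1]
gripper_width: 0.0005
```

Call:
{"fn": "carry_out", "kwargs": {
  "plan": [
    [0, 0, -0.005, 0, 0, 0],
    [0, 0, -0.005, 0, 0, 0],
    [0, 0, -0.002, 0, 0, 0],
    [0, 0, 0, 0, 0, 0]
  ]
}}

```text
time_s: 8.05
tcp_pos: [0.6062, -0.1068, 0.008]
eef_rot: [179.8, 0.0, -95.2]
contact_force: [0.1, 0.2, 0.5]
gripper_width: 0.0006
```

Run:
```python
from h import *
s=r.get_state(); p=s['tcp_pos'];e=s['eef_rot'];print({k:np.round(s[k],4) for k in ('time_s','tcp_pos','eef_rot','contact_force','gripper_width')})
im=r.capture("scene"); cv2.imwrite("pics/s10z.png",cv2.resize(im[140:250,190:370,::-1],None,fx=4.4,fy=4.4,interpolation=cv2.INTER_CUBIC))
```

```text
{'time_s': np.float64(8.05), 'tcp_pos': array([ 0.6062, -0.1068,  0.008 ]), 'eef_rot': array([ 1.798224e+02,  4.090000e-02, -9.518960e+01]), 'contact_force': array([0.1496, 0.1786, 0.4914]), 'gripper_width': np.float64(0.0006)}
```

View pics/s10z.png

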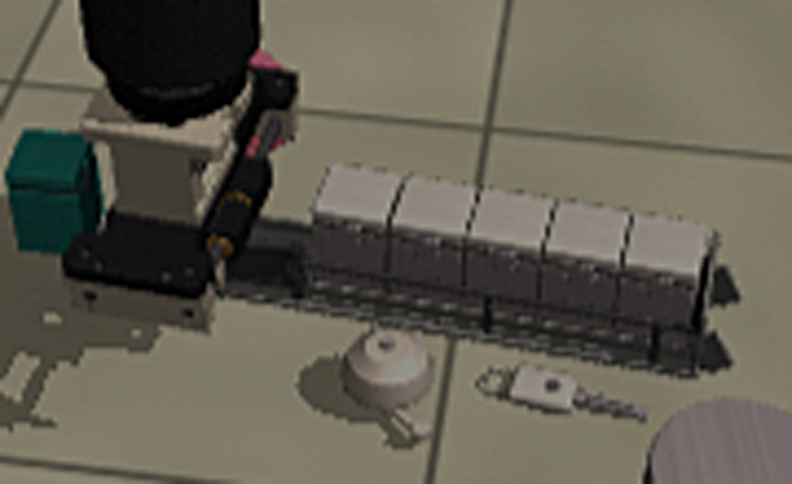

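Call:
{"fn": "carry_out", "kwargs": {
  "plan": [
    [-0.006, 0.001, 0, 0, 0, 0],
    [-0.009, 0.001, 0, 0, 0, 0],
    [-0.009, 0, 0, 0, 0, 0],
    [-0.008, 0, 0, 0, 0, 0],
    [-0.008, 0, 0, 0, 0, 0],
    [-0.006, 0, 0, 0, 0, 0]
  ]
}}

```text
time_s: 8.6
tcp_pos: [0.5577, -0.1045, 0.0091]
eef_rot: [-180.0, 0.1, -95.2]
contact_force: [1.2, 0.3, -0.7]
gripper_width: -0.0
```

Run:
```python
from h import *
s=r.get_state(); p=s['tcp_pos'];e=s['eef_rot'];print({k:np.round(s[k],4) for k in ('time_s','tcp_pos','eef_rot','contact_force','gripper_width')})
im=r.capture("scene"); cv2.imwrite("pics/s11z.png",cv2.resize(im[140:250,190:370,::-1],None,fx=4.4,fy=4.4,interpolation=cv2.INTER_CUBIC))
im=r.capture("wrist"); cv2.imwrite("pics/w11.png",im[:,:,::-1])
```

```text
{'time_s': np.float64(8.6), 'tcp_pos': array([ 0.5577, -0.1045,  0.0091]), 'eef_rot': array([-1.799785e+02,  7.790000e-02, -9.518710e+01]), 'contact_force': array([ 1.2244,  0.3101, -0.6649]), 'gripper_width': np.float64(-0.0)}
```

View pics/s11z.png

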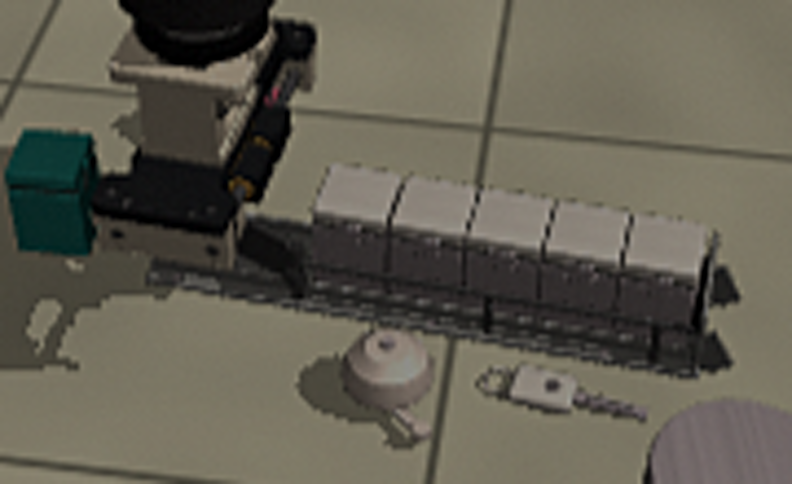

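View pics/w11.png

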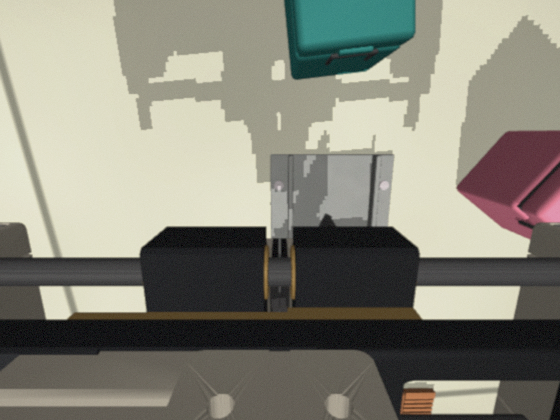

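Call:
{"fn": "carry_out", "kwargs": {
  "plan": [
    [-0.007, 0, 0, 0, 0, 0],
    [-0.008, 0.002, 0, 0, 0, 0],
    [-0.007, 0.005, 0, 0, 0, 0],
    [-0.006, 0.006, 0, 0, 0, 0],
    [-0.004, 0.006, 0, 0, 0, 0]
  ]
}}

```text
time_s: 9.12
tcp_pos: [0.5237, -0.0852, 0.0096]
eef_rot: [-179.9, 0.1, -95.3]
contact_force: [0.0, -1.0, -0.8]
gripper_width: 0.0004
```

Run:
```python
from h import *
s=r.get_state(); p=s['tcp_pos'];e=s['eef_rot'];print({k:np.round(s[k],4) for k in ('time_s','tcp_pos','eef_rot','contact_force','gripper_width')})
im=r.capture("scene"); cv2.imwrite("pics/s12z.png",cv2.resize(im[140:250,190:370,::-1],None,fx=4.4,fy=4.4,interpolation=cv2.INTER_CUBIC))
```

```text
{'time_s': np.float64(9.1167), 'tcp_pos': array([ 0.5237, -0.0852,  0.0096]), 'eef_rot': array([-1.799275e+02,  5.950000e-02, -9.525960e+01]), 'contact_force': array([ 0.0162, -0.9989, -0.7755]), 'gripper_width': np.float64(0.0004)}
```

View pics/s12z.png

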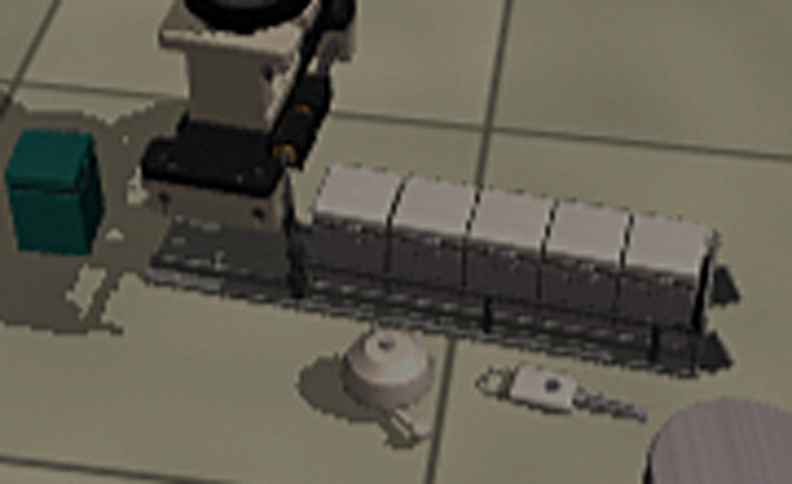

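Leaf is nearly shut; finish pushing along the row until the leaf's stop is felt.

Call:
{"fn": "carry_out", "kwargs": {
  "plan": [
    [-0.003, 0.005, 0, 0, 0, 0],
    [-0.001, 0.005, 0, 0, 0, 0],
    [0, 0.004, 0, 0, 0, 0]
  ]
}}

```text
time_s: 9.42
tcp_pos: [0.518, -0.0688, 0.0096]
eef_rot: [-180.0, 0.1, -95.2]
contact_force: [-0.2, -0.9, 0.2]
gripper_width: 0.0004
```

Call:
{"fn": "carry_out", "kwargs": {
  "plan": [
    [0, 0.003, 0, 0, 0, 0]
  ]
}}

```text
time_s: 9.5
tcp_pos: [0.518, -0.0652, 0.0096]
eef_rot: [-180.0, 0.0, -95.2]
contact_force: [1.0, -9.8, -0.5]
gripper_width: 0.0005
```

Call:
{"fn": "carry_out", "kwargs": {
  "plan": [
    [0, 0.002, 0, 0, 0, 0]
  ]
}}

```text
time_s: 9.58
tcp_pos: [0.5179, -0.0645, 0.0097]
eef_rot: [180.0, -0.1, -95.1]
contact_force: [5.9, -27.5, -3.0]
gripper_width: 0.0006
```

Call:
{"fn": "carry_out", "kwargs": {
  "plan": [
    [0, -0.001, 0, 0, 0, 0],
    [0, 0, 0, 0, 0, 0],
    [0, -0.004, 0, 0, 0, 0],
    [-0.001, -0.01, 0, 0, 0, 0],
    [-0.001, -0.014, 0, 0, 0, 0],
    [0, -0.008, 0.005, 0, 0, 0],
    [0, 0, 0.03, 0, 0, 0],
    [0, 0, 0.04, 0, 0, 0],
    [0, 0, 0.04, 0, 0, 0],
    [-0.005, -0.03, 0.02, 0, 0, 0],
    [-0.01, -0.038, 0, 0, 0, 0],
    [-0.01, -0.038, 0, 0, 0, 0]
  ]
}}

```text
time_s: 10.58
tcp_pos: [0.4896, -0.2122, 0.1524]
eef_rot: [179.8, -0.3, -94.7]
contact_force: [1.0, 0.6, -1.0]
gripper_width: 0.0001
```

Call:
{"fn": "carry_out", "kwargs": {
  "plan": [
    [-0.01, -0.035, 0, 0, 0, 0],
    [-0.01, -0.035, 0, 0, 0, 0],
    [-0.01, -0.035, 0, 0, 0, 0],
    [-0.01, -0.035, 0, 0, 0, 0],
    [-0.005, -0.02, 0, 0, 0, 0],
    [0, 0, 0, 0, 0, 0]
  ]
}}

```text
time_s: 11.08
tcp_pos: [0.4391, -0.3872, 0.1581]
eef_rot: [-179.7, -0.4, -94.9]
contact_force: [-0.2, 0.7, -0.4]
gripper_width: 0.0005
```

Run:
```python
from h import *
s=r.get_state(); p=s['tcp_pos'];e=s['eef_rot'];print({k:np.round(s[k],4) for k in ('time_s','tcp_pos','eef_rot','contact_force','gripper_width')})
im=r.capture("scene"); cv2.imwrite("pics/s13.png",im[:,:,::-1]); cv2.imwrite("pics/s13z.png",cv2.resize(im[140:240,240:370,::-1],None,fx=6,fy=6,interpolation=cv2.INTER_CUBIC))
im=r.capture("top"); cv2.imwrite("pics/t13.png",im[:,:,::-1]); 
c=im[190:290,185:395,::-1]; cv2.imwrite("pics/t13z.png",cv2.convertScaleAbs(cv2.resize(c,None,fx=3.8,fy=3.8,interpolation=cv2.INTER_CUBIC),alpha=1.3))
```

```text
{'time_s': np.float64(11.0833), 'tcp_pos': array([ 0.4391, -0.3872,  0.1581]), 'eef_rot': array([-179.733 ,   -0.3698,  -94.8865]), 'contact_force': array([-0.1861,  0.6666, -0.4148]), 'gripper_width': np.float64(0.0005)}
```

View pics/s13z.png

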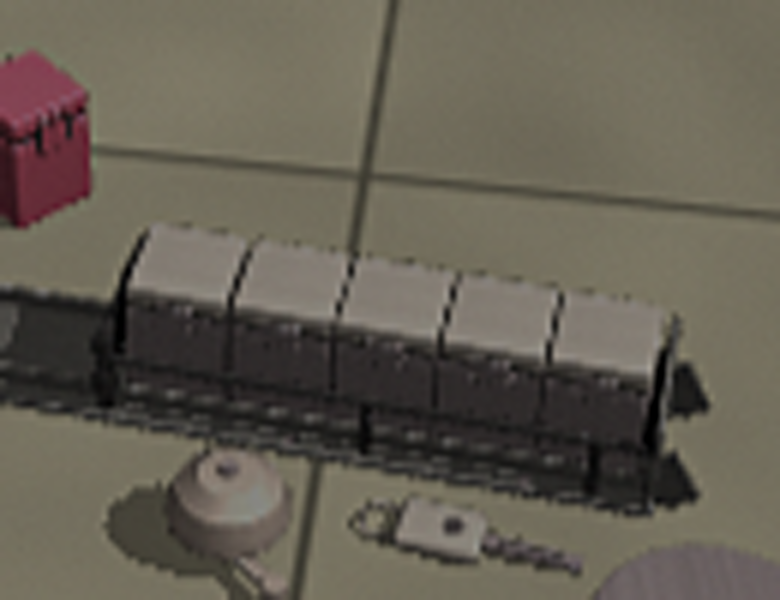

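View pics/t13z.png

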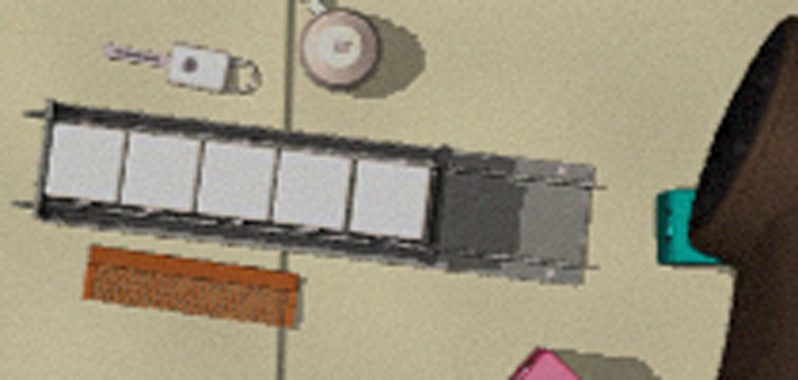

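Run:
```python
from h import *
O=np.array([.5347,.023]);Y=np.array([.0907,.9959]);X=np.array([.9959,-.0907])
im=cv2.cvtColor(cv2.imread("pics/t13.png"),cv2.COLOR_BGR2RGB)
rc,s=row(im); b=cv2.boxPoints(rc)
P=np.array([onz("top",u,v,.073)[:2] for u,v in b]); D=P-O
print("row rack x,y",np.c_[D@X,D@Y].round(4).tolist(), "mid",(D.mean(0)@X).round(4),(D.mean(0)@Y).round(4))
# leaf: dark pixels just behind tin5
g=cv2.cvtColor(im,cv2.COLOR_RGB2GRAY); pts=[]
for v in range(234,256):
    seg=g[v,295:308].astype(float); w=np.clip(45-seg,0,None)
    if w.sum()>0:
        u=295+(w*np.arange(13)).sum()/w.sum(); q=onz("top",u,v,.05)[:2]-O; pts.append((q@X,q@Y,w.sum()))
pts=np.array(pts); k=(abs(pts[:,0])<.027); a=np.polyfit(pts[k,0],pts[k,1],1); print("leaf slope",a, len(pts[k]))
d=cv2.absdiff(cv2.imread("pics/top0.png"),cv2.imread("pics/t13.png")).max(2); 
d=cv2.morphologyEx((d>25).astype(np.uint8),cv2.MORPH_OPEN,np.ones((3,3)))
n,l,st,c=cv2.connectedComponentsWithStats(d); print(st[1:][st[1:,4]>15])
```

```text
row rack x,y [[-0.0238, 0.169], [0.0222, 0.1697], [0.0219, -0.0692], [-0.0242, -0.0689]] mid -0.001 0.0502
leaf slope [ 0.06424625 -0.07780904] 22
[[  277   194   283   226 31725]
 [  196   222    38    25   687]
 [  304   228    39     7   165]
 [  296   233    59    27  1104]
 [  246   246     5     4    19]
 [  262   247     8     5    29]
 [  219   405    58    15   608]]
```

Run:
```python
import cv2
from h import *
g=cv2.cvtColor(cv2.imread("pics/t13.png"),cv2.COLOR_BGR2GRAY)
print("    ",list(range(292,314)))
for v in range(226,262): print(v,g[v,292:314].tolist())
H=lambda q,rr:(lambda p:np.round(proj("top",[*(np.array([.5347,.023])+p[0]*np.array([.9959,-.0907])+p[1]*np.array([.0907,.9959])),.052]),1))((.033-rr*np.cos(q),-.079-rr*np.sin(q)))
for q in (0,.1,.2): print(q,H(q,.005),H(q,.071))
```

```text
[292, 293, 294, 295, 296, 297, 298, 299, 300, 301, 302, 303, 304, 305, 306, 307, 308, 309, 310, 311, 312, 313]
226 [141, 137, 138, 135, 142, 140, 140, 137, 140, 142, 140, 142, 141, 136, 137, 138, 136, 140, 139, 137, 138, 142]
227 [142, 135, 135, 141, 140, 138, 134, 141, 139, 133, 132, 139, 141, 137, 141, 143, 141, 139, 138, 138, 138, 140]
228 [61, 80, 86, 103, 106, 101, 108, 136, 125, 77, 73, 117, 137, 135, 137, 139, 139, 136, 134, 141, 139, 137]
229 [44, 45, 46, 40, 35, 53, 71, 64, 45, 43, 45, 48, 93, 111, 118, 134, 136, 136, 138, 132, 136, 142]
230 [51, 41, 44, 44, 46, 45, 47, 39, 38, 49, 49, 51, 81, 93, 99, 94, 86, 81, 78, 81, 88, 110]
231 [56, 51, 47, 46, 45, 48, 43, 27, 45, 48, 51, 46, 56, 53, 60, 55, 53, 56, 59, 65, 90, 82]
232 [81, 77, 78, 71, 73, 94, 87, 41, 37, 48, 44, 61, 53, 58, 56, 57, 59, 61, 59, 57, 54, 56]
233 [106, 101, 90, 91, 85, 93, 102, 72, 45, 41, 39, 71, 46, 66, 62, 63, 54, 58, 59, 62, 62, 55]
234 [152, 154, 150, 149, 144, 127, 56, 33, 11, 34, 37, 61, 78, 63, 76, 50, 51, 47, 47, 54, 50, 42]
235 [148, 146, 152, 151, 150, 140, 77, 79, 19, 36, 61, 78, 67, 33, 32, 3
[... 1951 characters left out ...]
63, 67, 57, 60, 59, 56]
256 [42, 42, 39, 35, 41, 49, 62, 34, 32, 55, 42, 50, 50, 56, 68, 60, 67, 75, 50, 50, 46, 57]
257 [52, 47, 44, 39, 44, 44, 44, 41, 58, 64, 60, 59, 56, 59, 55, 45, 43, 49, 45, 36, 58, 73]
258 [97, 96, 86, 47, 44, 38, 51, 44, 65, 66, 65, 54, 60, 59, 62, 62, 63, 64, 65, 56, 62, 58]
259 [109, 103, 96, 97, 86, 59, 50, 72, 103, 98, 88, 51, 55, 61, 58, 59, 58, 59, 63, 56, 55, 53]
260 [138, 131, 105, 110, 96, 114, 104, 106, 106, 105, 87, 58, 58, 61, 59, 61, 67, 66, 64, 68, 60, 58]
261 [138, 138, 139, 144, 138, 137, 139, 142, 137, 128, 95, 82, 83, 76, 88, 92, 104, 112, 100, 98, 97, 91]
0 [301.5 232.2] [298.5 259.2]
0.1 [301.7 232.2] [301.4 259.4]
0.2 [301.9 232.2] [304.3 259.3]
```

```bash
python3 -c "
from plant import r
print(r.get_state()['time_s']); print(r.close_job())"
```

```text
11.1833
the job is handed in; nothing more can be done
None
```

I pushed the five tins as one train about 78 mm to the end stop with the closed fingertips. I then swung the gate shut from its outer face, backed the arm away, and handed the job in at 11.2 s.

**Row:** In the last top view the row's middle is at rack y = +0.050 m, which is its home value. The row is off-centre in x by about 1 mm, and no gaps are visible.

**Gate:** The push force rose sharply at the gate's stop. In the last top view the leaf's edge slope fits an angle of about 0 rad. A cruder darkness-centroid fit gave 0.064 rad, which I put down to shadow; both are below 0.1.

**Bystanders:** An image difference between the first and last top views shows changes only at the row, the gate and the arm. The arm hid part of the right side, including the spectacle case, so I could not check that area.

**What disagreed:** The visible fingers end about 33 mm above the reported TCP. Because of this, my first gate sweep, with the TCP at 24–32 mm over the table, passed over the leaf without touching it. I repeated it with the TCP at about 9 mm and it worked. For the same reason the tins were pushed higher up than I intended, but none tipped.

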